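# Open the child-proof thinner tin at the gilding bench

### The arm

A 6-joint arm with a two-finger parallel gripper is mounted at the origin on the work surface. World frame = base frame: x ahead of the robot, y to its left, z up, the work surface at z = 0. Lengths are in m, angles in rad, forces in N, time in s.
With the tool pointing down it reaches from about 0.4 to 0.925 m from the base axis. Payload 12.5 kg.
Tool frame: the origin (TCP) lies at the very end of the fingers, on their centre line; the grasp point (between the pads) lies 19 mm behind it; z points along the fingers, y is the line along which they close (so a half turn about z gives the same grasp; the last joint's range is limited). The gripper opens to 95 mm and grips with 3 to 60 N. Pads are 20 mm wide; open, the fingers measure 119 mm over their backs; the gripper's body (75 mm by 180 mm) begins 59 mm behind the grasp point.
Start: joints at [-1.452, 0.491, 1.559, -0, 1.092, -0.106], TCP at [0.139, -0.609, 0.215] pointing down, gripper open.
Joint ranges: [-3.1, 3.1], [-0.84, 2.19], [0.05, 2.79], [-1.13, 4.28], [0.06, 2.93], [-2.69, 2.69]. Speed limits (rad/s): [2.22, 2.22, 2.79, 3.14, 3.14, 3.14].

### API

Orientations are given as a 3x3 rotation matrix whose columns are the frame's x, y, z axes.
In Python, from plant import sensors, snapshot, ticket gives the robot as it stands. The module is installed in compiled form; this text tells all that it offers.
- The arm moves only by the tool carry_out, never from a script. Its argument "targets" is a list of rows, each a list of 5 numbers: the finger opening in m, from 0 to 0.0951, then the shift along the tool's x, y, z in m, then the turn about the tool's z in degrees. A call has 1 to 5 rows; each row shifts and turns the commanded pose from where the row before left it, along the tool's axes as they then stand; what a row does not reach is not made up. A row lasts 1/12 s, in which the tool goes at most 41.7 mm and 7.16 degrees, less where a joint would pass 70% of its speed; a pose out of reach is approached as far as the arm can. A call is refused whole if a number of a shift passes 0.0417 or a number of a turn 7.16, either way. A call with a gripper value outside its range is refused whole. The fingers move at their own pace and stop on an object; "squeeze" is the grip in N (left out, the last holds). Time passes only in rows, so rows that do not move let the fingers close. It gives the time, the measured TCP pose, the force, the opening and the grip force at its end, in the units of the state.
- sensors.read_state(): the state, without advancing time (a new reading comes with each control period).
- snapshot(name): name is "scene" or "top" or "wrist"; returns a dict with "pixels" (400x640x3 uint8, red, green, blue), "camera_matrix" (3x3 intrinsics, pixels), "R" (3x3) and "t" (3): a world point X has camera coordinates R X + t. Camera axes: x right, y down, z forward; pixel columns grow to the right and rows downward; lengths in m; the calibration is good to about 2 mm. A picture is of the moment at which its call begins. There is no depth.
- ticket.finish_job(): hands the job in; it is judged then, once.
The state is a dict: "time": time; "joints": joint angles; "joint_velocities": joint speeds; "joint_efforts": joint torques, N m; "tool_pos": TCP position; "ee_rot": TCP orientation; "wrist_force": force on the tool from outside, world axes, zero at the start; "wrist_torque": the same for the moment, N m; "grip_width": opening from 0.0 (shut) to 1.0 (fully open); "finger_force": force on a finger pad.
Only numpy, scipy, OpenCV 4.12 (cv2) and the standard library are available. Lean on these libraries where they do the work, as an engineer would, in place of code of your own. Each camera call takes 0.05 s, during which the arm holds its last target. There are 200 camera calls.

### The job

Open the thinner tin with the red label and red child-resistant cap: push the cap straight down until you feel it bottom and, keeping it down, turn it anticlockwise (seen from above) about a fifth of a turn - firmly, but never forcing it, as the neck dents easily. Then lift the cap off and set it down, without dropping it, open side down and flat inside the shallow white dish. Leave the blue tin and the other things on the bench where they are.

Things in the scene. Friction and masses are not known exactly. Their poses are not given: they have to be found in the camera images.
- tin: Steel thinner tin, red label, fixed in a wooden holder screwed down to the bench: it neither turns nor lifts. Tin 90 mm across, its flat top 186 mm above the bench; holder base 130 mm square. Origin on the bench under the tin's axis, z up. A 36 mm wide neck base (194 mm high) and a narrower neck carry the cap.
- cap: Red ribbed child-resistant cap of that tin, a loose part of about 40 g: upright cylinder 46 mm across, 40 mm tall, upper 14 mm solid, hollow skirt below. Origin at the centre of its open underside, z up through its top. Shut, its underside is 210 mm above the bench, 24 mm above the tin's flat top.
- cap_top (a point): Centre of the cap's flat top, which has a white pointer (40 mm above the cap's origin). Turned without pressing far enough, either way, the cap only drags a stiff click ring (about 0.1 N m) round and stays locked. A locked cap rattles up 0.5 to 11 mm and then catches. Keep the load between cap and tin, pressing, pulling or sideways, below 25 N; from 35 N the neck is damaged.
- neck (a point): On the tin's axis, 210 mm above the bench: where the cap's origin sits when shut, resting on a spring. Pressing it down takes 5 N plus 0.4 N per mm, until it bottoms hard on a seat 4 to 15 mm down: the depth differs every time and can only be felt, as the force rising quickly past 11 N. It unlocks only in the last 1.8 mm above the seat.
- neck_top (a point): Top of the spring plunger inside the cap, 236 mm high, on the tin's axis. Held down at the seat (12 to 18 N) and turned anticlockwise seen from above, the cap is free after 49 to 86 degrees (aim for 68); beyond that it only drags the click ring. It turns against slight friction. Once free, it lifts straight off; if it catches within 11 mm of its shut height it is still locked.
- dish: Shallow round white ceramic dish, loose, 132 mm across, inside 124 mm across, floor 4 mm thick, rim 12 mm high. Origin under its centre.
- blue_tin: Look-alike tin with blue label and blue cap, same sizes and same kind of holder, fixed; not to be touched. Origin on the bench under its axis.
- bucket: White lidded paint bucket with a wire bail, 116 mm across, 122 mm tall; bystander, origin under its centre.
- flake_jar: Small glass jar of gold flake with a steel lid, 53 mm across, 74 mm tall; bystander, origin under its centre.
- varnish_can: Yellow can with a paper label, 80 mm across, 104 mm tall; bystander, origin under its centre.
- brush_pot: White pot with upright brushes, 90 mm across, brushes to 220 mm high; bystander, origin under its centre.
Things that resemble listed ones, but are neither listed nor needed, are in the scene too. There is more than one size of the dish; the one meant has the size given above.

How it is judged:
On the way, in this order (a step that is already met when the one before it is completed fails the run):
1. the cap is pushed at least 2 mm down on the tin (z of cap in the frame of tin below 0.208 m), for 0.1 s.
2. the cap is lifted off, its underside at least 40 mm above its shut height (z of cap in the frame of tin above 0.25 m), for 0.1 s.
At the end, for the whole second after the job is handed in: The red cap stands at rest, open side down and flat (within 7 degrees) on the floor of the white dish, anywhere inside its rim (centres within 41 mm) (horizontal distance between cap and dish below 0.041 m and z of cap in the frame of dish between 0.001 and 0.0065 m and angle between cap's own z axis and vertical below 0.12 rad and linear speed of each of cap, dish below 0.02 m/s); the robot touches nothing.
It fails at once if more than 35 N between the red tin and the cap, the fingers or the arm (contact force between any of cap, the fingers, the arm and tin above 35 N).
It fails at once if the cap is dropped or flung: it moves faster than 0.6 m/s out of the fingers (linear speed of cap above 0.6 m/s and contact force between the fingers and cap below 0.1 N).
It fails at once if the blue tin is touched with more than 5 N (contact force between any of the fingers, the arm, cap and blue_tin above 5 N).
It fails at once if the dish is pushed more than 40 mm away (distance of dish from where it was at the start of the episode above 0.04 m).
It fails at once if a bystander is moved more than 30 mm (distance of any of bucket, flake_jar, varnish_can, brush_pot from where it was at the start of the episode above 0.03 m).
It also fails if it takes over 61 s, if anything falls off the work surface, if the arm or the gripper's body presses on something with over 40 N, if the wrist force passes 120 N, or if a joint passes its speed limit or range.

## Working session

There is one attempt and no reset: what is moved stays moved. The work goes in short steps, Python scripts to look and compute and a tool call to move; the robot and the scene stay as the last step left them, time stands still between calls to the robot, and variables do not carry over. Pictures are saved under pics/ and viewed, at most 10 in all, crops included, and the job is handed in when it is done.

Besides the shell and the picture viewer there is one more tool, called after ">>>" in YAML: its name, and indented under it one key for each argument. carry_out: Moves the arm, as the interface text tells. Its arguments: {"type":"object","properties":{"targets":{"type":"array","items":{"type":"array","items":{"type":"number"}}},"squeeze":{"type":"number"}},"required":["targets"]}

```bash
mkdir -p pics; cat > h.py <<'E'
import cv2,numpy as np
from plant import sensors,snapshot,ticket
def snap(n,f):
    s=snapshot(n); cv2.imwrite(f'pics/{f}.png',s['pixels'][:,:,::-1]); np.savez(f'pics/{f}.npz',**s); return s
def ray(s,u,v,z):
    d=np.linalg.inv(s['camera_matrix'])@[u,v,1]; d=s['R'].T@d; c=-s['R'].T@s['t']
    return c+d*(z-c[2])/d[2]
E
python3 - <<'E'
from h import *
snap('scene','s0');snap('top','t0')
st=sensors.read_state(); print(st['time'],st['tool_pos'],st['ee_rot'],st['wrist_force'],st['grip_width'])
E
```

```text
0.1 [ 0.13930617 -0.60902715  0.2140993 ] [[ 9.74829793e-01  2.22950322e-01 -1.70297860e-04]
 [ 2.22950375e-01 -9.74829200e-01  1.07781778e-03]
 [ 7.42884935e-05 -1.08865685e-03 -9.99999405e-01]] [ 0.122825   -0.26500689  0.5983818 ] 0.9958375203930571
```

View pics/s0.png

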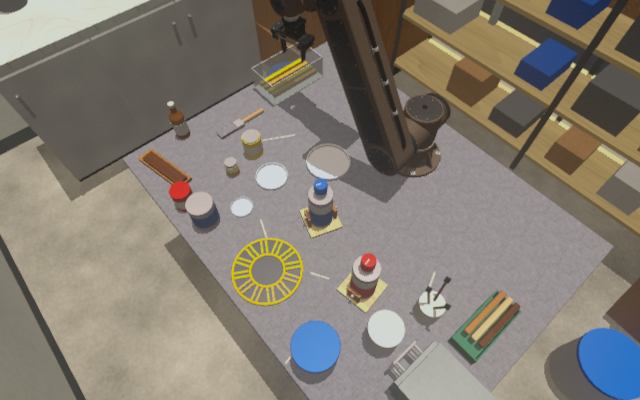

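View pics/t0.png

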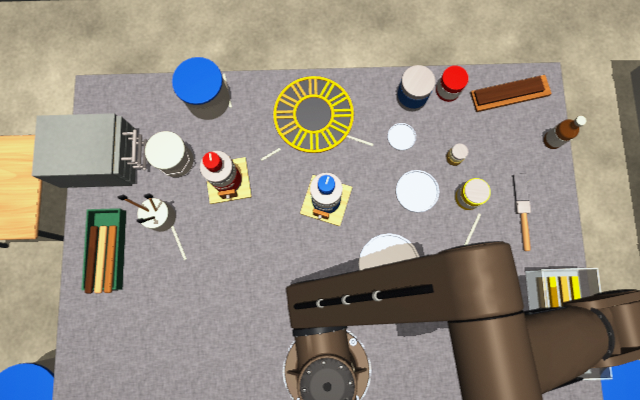

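The top view shows these look-alikes:
- **Red things:** capped tin with pointer at (212,160) and a red-lidded can at (454,80). The blue tin is at (326,184). I choose (212,160).
- **White dishes:** small (402,136), medium (417,190) and large (388,255), to be told apart by size.

```bash
cat > m.py <<'E'
from h import *
def load(f): return dict(np.load(f'pics/{f}.npz'))
t=load('t0'); s=load('s0')
def blob(s,mask,u,v):
    n,l,st,c=cv2.connectedComponentsWithStats(mask.astype(np.uint8)); k=l[int(v),int(u)]; return l==k,c[k],st[k]
for nm,im,u,v in(('t',t,212,160),('s',s,368,262)):
    hsv=cv2.cvtColor(im['pixels'],cv2.COLOR_RGB2HSV)
    m=((hsv[...,0]<8)|(hsv[...,0]>172))&(hsv[...,1]>150)&(hsv[...,2]>190)
    b,c,st=blob(im,m,u-3,v+3); print('cap',nm,c,st,ray(im,*c,.245))
for nm,im,pts in(('t',t,[(417,190),(402,136),(388,250)]),('s',s,[(271,176),(241,207),(320,160)])):
    hsv=cv2.cvtColor(im['pixels'],cv2.COLOR_RGB2HSV); m=(hsv[...,1]<60)&(hsv[...,2]>165)
    for p in pts:
        b,c,st=blob(im,m,*p); ys,xs=np.nonzero(b)
        P=np.array([ray(im,x,y,.010) for x,y in zip(xs,ys)])[:,:2]
        print('dish',nm,c,st,(P.max(0)+P.min(0))/2,P.max(0)-P.min(0))
c=[cv2.resize(t['pixels'][y-50:y+50,x-50:x+50],None,fx=4,fy=4,interpolation=2) for x,y in((215,165),(417,180))]
cv2.imwrite('pics/c1.png',np.hstack(c)[:,:,::-1])
E
python3 m.py
```

```text
cap t [210.60103627 159.76683938] [203 152  17  16 193] [0.57866861 0.29444529 0.245     ]
cap s [319.6185832  199.48137064] [     0      0    640    400 255618] [0.54738437 0.03257754 0.245     ]
dish t [417.19816909 191.67043619] [ 381  165   73   53 1857] [ 0.52669152 -0.29505525] [0.16655227 0.2241736 ]
dish t [403.30680359 136.2593068 ] [385 117  43  35 779] [ 0.71241555 -0.27220305] [0.11464138 0.13145955]
dish t [385.30197076 249.06102988] [ 356  229   63   41 1573] [ 0.35017477 -0.19397698] [0.11986542 0.18646538]
dish s [271.25693431 175.18540146] [255 162  33  27 685] [ 0.52385527 -0.3005309 ] [0.13358213 0.13725574]
dish s [241.32478632 206.14245014] [230 196  24  21 351] [ 0.70566775 -0.25974932] [0.09101504 0.09031952]
dish s [327.35968379 162.74604743] [ 306  147   43   32 1012] [ 0.30776002 -0.19564271] [0.16822626 0.16422353]
```

View pics/c1.png

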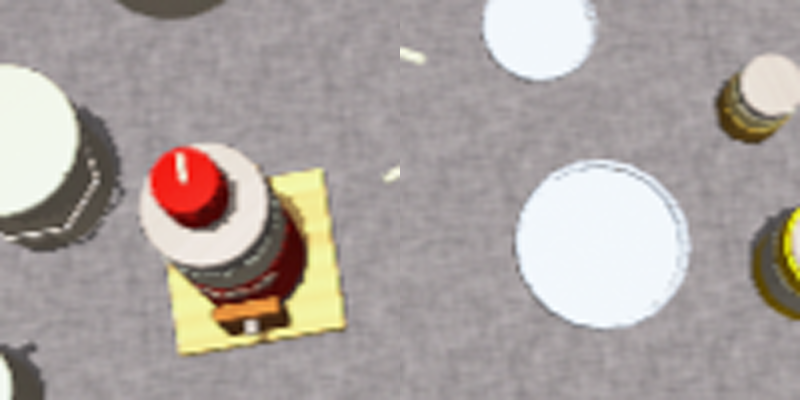

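The crop confirms the tin: red cap with a white pointer, red label, wooden holder. The medium dish at (417,190) measures about 132 mm and its centre is near (0.524,-0.300). The cap is near (0.58,0.294). I'll rise and travel there.

>>> carry_out:
  targets:
    - [0.09,0.02,-0.012,-0.03,0]
    - [0.09,0.02,-0.012,-0.03,0]
    - [0.09,0.02,-0.012,-0.03,0]
    - [0.09,0.02,-0.012,-0.03,0]
    - [0.09,0.02,-0.012,-0.03,0]

```text
time: 0.52
tool_pos: [0.224, -0.5274, 0.3658]
ee_rot: [[0.975, 0.223, -0.0], [0.223, -0.975, 0.001], [-0.0, -0.001, -1.0]]
wrist_force: [0.6, -0.1, 0.8]
grip_width: 0.947
finger_force: 0.0
```

>>> carry_out:
  targets:
    - [0.09,0.033,-0.019,0,0]
    - [0.09,0.033,-0.019,0,0]
    - [0.09,0.033,-0.019,0,0]
    - [0.09,0.033,-0.019,0,0]
    - [0.09,0.033,-0.019,0,0]

```text
time: 0.93
tool_pos: [0.364, -0.3976, 0.3645]
ee_rot: [[0.975, 0.223, -0.0], [0.223, -0.975, 0.0], [-0.0, -0.0, -1.0]]
wrist_force: [0.4, -0.3, -0.5]
grip_width: 0.946
finger_force: 0.0
```

>>> carry_out:
  targets:
    - [0.09,0.033,-0.019,0,0]
    - [0.09,0.033,-0.019,0,0]
    - [0.09,0.033,-0.019,0,0]
    - [0.09,0.033,-0.019,0,0]
    - [0.09,0.016,-0.037,0,0]

```text
time: 1.35
tool_pos: [0.4848, -0.2555, 0.3634]
ee_rot: [[0.975, 0.223, -0.001], [0.223, -0.975, 0.0], [-0.0, -0.001, -1.0]]
wrist_force: [1.0, -0.2, -0.0]
grip_width: 0.947
finger_force: 0.0
```

>>> carry_out:
  targets:
    - [0.09,0.016,-0.037,0,0]
    - [0.09,0.016,-0.037,0,0]
    - [0.09,0.016,-0.037,0,0]
    - [0.09,0.016,-0.037,0,0]
    - [0.09,0.016,-0.037,0,0]

```text
time: 1.77
tool_pos: [0.5188, -0.0558, 0.3645]
ee_rot: [[0.975, 0.223, -0.0], [0.223, -0.975, -0.0], [-0.0, -0.0, -1.0]]
wrist_force: [0.4, -0.5, -0.4]
grip_width: 0.944
finger_force: 0.0
```

>>> carry_out:
  targets:
    - [0.09,0.016,-0.037,0,0]
    - [0.09,0.016,-0.037,0,0]
    - [0.09,0.016,-0.037,0,0]
    - [0.09,0.016,-0.037,0,0]
    - [0.09,0.016,-0.037,0,0]

```text
time: 2.18
tool_pos: [0.5555, 0.1425, 0.3644]
ee_rot: [[0.975, 0.223, -0.0], [0.223, -0.975, -0.0], [-0.0, 0.0, -1.0]]
wrist_force: [0.1, -0.5, -0.1]
grip_width: 0.945
finger_force: 0.0
```

>>> carry_out:
  targets:
    - [0.09,0.016,-0.037,0,0]
    - [0.09,0.016,-0.037,0,0]
    - [0.09,0.016,-0.037,0,0]
    - [0.09,0,0,0,0]
    - [0.09,0,0,0,0]

```text
time: 2.6
tool_pos: [0.5775, 0.2611, 0.3634]
ee_rot: [[0.974, 0.226, -0.002], [0.226, -0.974, -0.001], [-0.002, 0.0, -1.0]]
wrist_force: [0.2, -0.8, -0.0]
grip_width: 0.946
finger_force: 0.0
```

```bash
python3 - <<'E'
from h import *
st=sensors.read_state(); print(st['tool_pos'],st['joints'])
w=snap('wrist','w1')
for n,s in(('w',w),('s',dict(np.load('pics/s0.npz'))),('t',dict(np.load('pics/t0.npz')))):
    hsv=cv2.cvtColor(s['pixels'],cv2.COLOR_RGB2HSV)
    m=((hsv[...,0]<8)|(hsv[...,0]>172))&(hsv[...,1]>150)&(hsv[...,2]>170)
    k,l,stt,c=cv2.connectedComponentsWithStats(m.astype(np.uint8))
    for i in range(1,k):
        if stt[i,4]>60: print(n,c[i],stt[i],ray(s,*c[i],.248))
    print(n,'campos',-s['R'].T@s['t'])
E
```

```text
[0.57746079 0.26109278 0.36340276] [ 3.20531757e-01  4.03001165e-01  1.31076786e+00 -1.72761089e-04
  1.42960634e+00  1.66352731e+00]
w [300.34848485 208.56060606] [295 206  15   7  66] [0.55934794 0.28100183 0.248     ]
w campos [0.64979374 0.2762211  0.534137  ]
s [178.99642857 189.58571429] [169 181  21  18 280] [ 0.87802097 -0.3058879   0.248     ]
s [368.83206107 259.67938931] [362 254  14  13 131] [0.57701396 0.29388951 0.248     ]
s campos [1.01398101 0.57559792 1.40639571]
t [455.12215321  77.15320911] [443  66  25  24 483] [ 0.79479944 -0.37659948  0.248     ]
t [210.66161616 159.88383838] [203 152  17  16 198] [0.57749721 0.29360468 0.248     ]
t campos [ 2.09757097e-01 -2.47113368e-04  1.55651574e+00]
```

View pics/w1.png

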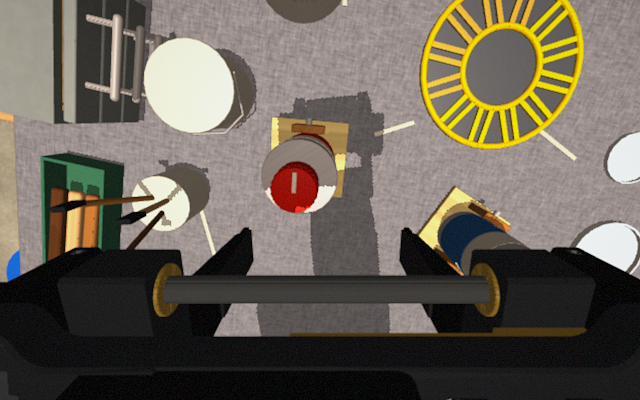

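The wrist view shows the red cap with its white pointer centred near (295,188), between the fingers. The brush pot is to its left at (160,200), and the blue tin is lower right near (480,235).

```bash
python3 - <<'E'
from h import *
s=dict(np.load('pics/w1.npz'))
hsv=cv2.cvtColor(s['pixels'],cv2.COLOR_RGB2HSV)
m=(((hsv[...,0]<8)|(hsv[...,0]>172))&(hsv[...,1]>130)&(hsv[...,2]>70)).astype(np.uint8)
m[:160]=0;m[216:]=0
ys,xs=np.nonzero(m[:, 262:330]); xs=xs+262
print(xs.min(),xs.max(),ys.min(),ys.max()); (c,r)=cv2.minEnclosingCircle(np.c_[xs,ys].astype(np.float32)); print(c,r)
for z in(.25,.245): print(ray(s,*c,z),s['camera_matrix'][0,0])
d=np.array([.577,.294])-sensors.read_state()['tool_pos'][:2]; R=sensors.read_state()['ee_rot']; print('tool shift',R[:2,:2].T@d)
E
```

```text
270 318 162 212
(295.1941223144531, 186.62640380859375) 25.657535552978516
[0.58054121 0.29033116 0.25      ] 301.1563976582379
[0.57932256 0.29057946 0.245     ] 301.1563976582379
tool shift [ 0.00721115 -0.0335755 ]
```

>>> carry_out:
  targets:
    - [0.09,0.004,-0.015,0.02,0]
    - [0.09,0.004,-0.015,0.03,0]
    - [0.09,0,0,0.03,0]
    - [0.09,0,0,0.02,0]
    - [0.09,0,0,0,0]

```text
time: 3.07
tool_pos: [0.5776, 0.2884, 0.2605]
ee_rot: [[0.975, 0.222, -0.006], [0.221, -0.975, -0.003], [-0.007, 0.001, -1.0]]
wrist_force: [-0.0, -0.0, -0.2]
grip_width: 0.947
finger_force: 0.0
```

>>> carry_out:
  targets:
    - [0.09,0,0,0.02,0]
    - [0.09,0,0,0.015,0]
    - [0.09,0,0,0.01,0]
    - [0.09,0,0,0,0]
    - [0.09,0,0,0,0]

```text
time: 3.48
tool_pos: [0.5793, 0.2898, 0.2206]
ee_rot: [[0.975, 0.222, 0.001], [0.222, -0.975, 0.0], [0.001, 0.0, -1.0]]
wrist_force: [0.5, -0.6, 0.3]
grip_width: 0.945
finger_force: 0.0
```

```bash
python3 - <<'E'
from h import *
st=sensors.read_state(); print(st['time'],st['tool_pos'],st['wrist_force'],st['wrist_torque'])
snap('wrist','w2')
E
```

```text
3.4833 [0.57932664 0.28978528 0.2206101 ] [ 0.53608645 -0.58863936  0.26992691] [ 0.00491917 -0.0507909   0.04296318]
```

View pics/w2.png

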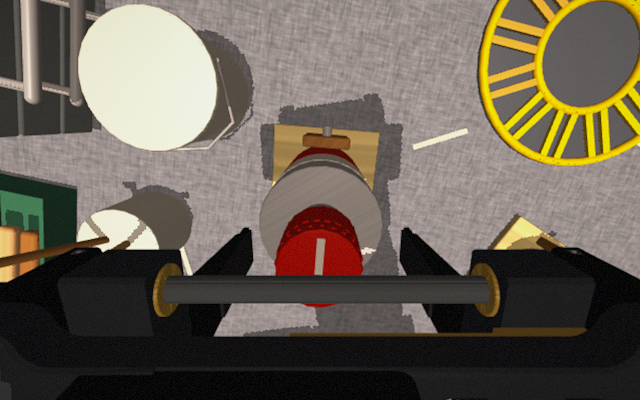

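The wrist view shows the cap between the fingers, its top spanning columns 276–362 and the pointer at (320,255). I'll compare its centre with the finger axis.

```bash
python3 - <<'E'
from h import *
s=dict(np.load('pics/w2.npz')); st=sensors.read_state()
P=st['tool_pos']+np.array([0,0,.0295]); c=s['R']@P+s['t']; u=s['camera_matrix']@c; print('axis px at z.25',u[:2]/u[2])
hsv=cv2.cvtColor(s['pixels'],cv2.COLOR_RGB2HSV)
m=(((hsv[...,0]<8)|(hsv[...,0]>172))&(hsv[...,1]>130)&(hsv[...,2]>70))
for r in (250,260,265): 
    x=np.nonzero(m[r,240:400])[0]+240; print(r,x.min(),x.max())
w=ray(s,319,260,.25);print(w, st['ee_rot'].T@(w-st['tool_pos']), u[2])
E
```

```text
axis px at z.25 [322.14694633 265.65400318]
250 277 359
260 275 362
265 275 361
[0.58196042 0.29226231 0.25      ] [ 0.00298994 -0.00161874 -0.02898293] 0.1553815122037876
```

>>> carry_out:
  targets:
    - [0.056,0.001,-0.0015,0.003,0]
    - [0.056,0,0,0,0]
    - [0.05,0,0,0,0]
    - [0.04,0,0,0,0]
    - [0.04,0,0,0,0]
  squeeze: 4

```text
time: 3.95
tool_pos: [0.5795, 0.2921, 0.2168]
ee_rot: [[0.975, 0.223, 0.0], [0.223, -0.975, 0.0], [0.0, 0.0, -1.0]]
wrist_force: [0.1, -0.5, -0.1]
grip_width: 0.652
finger_force: 0.0
```

>>> carry_out:
  targets:
    - [0.04,0,0,0,0]
    - [0.04,0,0,0,0]
    - [0.04,0,0,0,0]

```text
time: 4.2
tool_pos: [0.5795, 0.2923, 0.2167]
ee_rot: [[0.975, 0.223, 0.0], [0.223, -0.975, 0.001], [0.0, -0.001, -1.0]]
wrist_force: [-0.0, 2.2, -0.1]
grip_width: 0.486
finger_force: 4.0
```

>>> carry_out:
  targets:
    - [0.04,0,-0.0005,0,0]
    - [0.04,0,0,0,0]
    - [0.04,0,0,0,0]

```text
time: 4.45
tool_pos: [0.5794, 0.2926, 0.2167]
ee_rot: [[0.975, 0.223, 0.0], [0.223, -0.975, 0.0], [0.0, -0.0, -1.0]]
wrist_force: [-0.0, 1.8, 1.5]
grip_width: 0.486
finger_force: 4.0
```

>>> carry_out:
  targets:
    - [0.04,0,0,0,0]
    - [0.04,0,0,0,0]
    - [0.04,0,0,0,0]
  squeeze: 20

```text
time: 4.7
tool_pos: [0.5794, 0.2926, 0.2167]
ee_rot: [[0.975, 0.223, 0.0], [0.223, -0.975, 0.0], [0.0, -0.0, -1.0]]
wrist_force: [0.0, 2.3, 1.4]
grip_width: 0.481
finger_force: 20.0
```

>>> carry_out:
  targets:
    - [0.04,0,-0.0005,0,0]
    - [0.04,0,0,0,0]
    - [0.04,0,0,0,0]
  squeeze: 50

```text
time: 4.95
tool_pos: [0.5794, 0.2928, 0.2166]
ee_rot: [[0.975, 0.223, 0.0], [0.223, -0.975, -0.0], [0.0, 0.0, -1.0]]
wrist_force: [-0.1, -1.6, 2.5]
grip_width: 0.48
finger_force: 50.0
```

>>> carry_out:
  targets:
    - [0.04,0,0,0.001,0]
    - [0.04,0,0,0.001,0]
    - [0.04,0,0,0.001,0]
    - [0.04,0,0,0,0]

```text
time: 5.28
tool_pos: [0.5794, 0.2928, 0.2138]
ee_rot: [[0.975, 0.223, 0.0], [0.223, -0.975, -0.0], [0.0, 0.0, -1.0]]
wrist_force: [-0.1, -3.0, 5.6]
grip_width: 0.478
finger_force: 50.0
```

>>> carry_out:
  targets:
    - [0.04,0,0.0002,0.001,0]
    - [0.04,0,0,0,0]

```text
time: 5.45
tool_pos: [0.5794, 0.2928, 0.2129]
ee_rot: [[0.975, 0.223, 0.001], [0.223, -0.975, 0.0], [0.001, -0.0, -1.0]]
wrist_force: [-0.9, -0.6, 6.2]
grip_width: 0.481
finger_force: 50.0
```

>>> carry_out:
  targets:
    - [0.04,0,0,0.001,0]
    - [0.04,0,0,0,0]

```text
time: 5.62
tool_pos: [0.5794, 0.2928, 0.212]
ee_rot: [[0.975, 0.223, 0.001], [0.223, -0.975, 0.0], [0.001, 0.0, -1.0]]
wrist_force: [-1.7, -0.7, 7.0]
grip_width: 0.479
finger_force: 50.0
```

>>> carry_out:
  targets:
    - [0.04,0,0,0.0007,0]
    - [0.04,0,0,0,0]

```text
time: 5.78
tool_pos: [0.5794, 0.2928, 0.2119]
ee_rot: [[0.975, 0.223, 0.001], [0.223, -0.975, 0.0], [0.001, 0.0, -1.0]]
wrist_force: [-2.4, -1.9, 9.6]
grip_width: 0.484
finger_force: 50.0
```

>>> carry_out:
  targets:
    - [0.04,0,0,0.0005,0]
    - [0.04,0,0,0,0]

```text
time: 5.95
tool_pos: [0.5795, 0.2928, 0.2119]
ee_rot: [[0.975, 0.223, 0.001], [0.223, -0.975, 0.0], [0.002, -0.0, -1.0]]
wrist_force: [-2.8, -2.3, 13.3]
grip_width: 0.478
finger_force: 50.0
```

>>> carry_out:
  targets:
    - [0.04,0,0,0.0005,0]
    - [0.04,0,0,0,0]

```text
time: 6.12
tool_pos: [0.5795, 0.2928, 0.2118]
ee_rot: [[0.975, 0.223, 0.002], [0.223, -0.975, 0.0], [0.002, -0.0, -1.0]]
wrist_force: [-4.8, -2.7, 16.7]
grip_width: 0.482
finger_force: 50.0
```

>>> carry_out:
  targets:
    - [0.04,0,0,0,-5]
    - [0.04,0,0,0,-5]
    - [0.04,0,0,0,0]

```text
time: 6.37
tool_pos: [0.58, 0.2933, 0.2118]
ee_rot: [[0.919, 0.394, 0.003], [0.394, -0.919, 0.002], [0.004, -0.0, -1.0]]
wrist_force: [-0.3, -0.3, 14.4]
grip_width: 0.478
finger_force: 50.0
```

>>> carry_out:
  targets:
    - [0.04,0,0,0.0001,-6]
    - [0.04,0,0,0,-6]
    - [0.04,0,0,0,0]

```text
time: 6.62
tool_pos: [0.58, 0.2936, 0.2118]
ee_rot: [[0.817, 0.577, 0.003], [0.577, -0.817, 0.002], [0.004, 0.0, -1.0]]
wrist_force: [-1.1, 2.4, 14.9]
grip_width: 0.477
finger_force: 50.0
```

>>> carry_out:
  targets:
    - [0.04,0,0,0.0001,-6]
    - [0.04,0,0,0,-6]
    - [0.04,0,0,0,0]

```text
time: 6.87
tool_pos: [0.5799, 0.294, 0.2118]
ee_rot: [[0.679, 0.734, 0.003], [0.734, -0.679, 0.003], [0.004, 0.001, -1.0]]
wrist_force: [-2.7, 3.9, 15.4]
grip_width: 0.485
finger_force: 50.0
```

>>> carry_out:
  targets:
    - [0.04,0,-0.0005,0,-6]
    - [0.04,0,-0.0002,0,-6]
    - [0.04,0,0,0,0]

```text
time: 7.12
tool_pos: [0.5795, 0.2943, 0.2118]
ee_rot: [[0.511, 0.859, 0.004], [0.859, -0.511, 0.002], [0.004, 0.002, -1.0]]
wrist_force: [-2.6, 2.6, 15.5]
grip_width: 0.478
finger_force: 50.0
```

```bash
python3 - <<'E'
from h import *
st=sensors.read_state(); print(st['wrist_torque'],st['wrist_force'],st['joints'])
E
```

```text
[0.42649732 0.28843294 0.07478412] [-2.55709956  2.60201724 15.49385519] [3.67927551e-01 5.27814535e-01 1.49982433e+00 1.07419902e-03
 1.10975990e+00 9.03951722e-01]
```

>>> carry_out:
  targets:
    - [0.04,0,-0.0003,0,-6]
    - [0.04,0,-0.0003,0,-6]
    - [0.04,0,0,0,0]

```text
time: 7.37
tool_pos: [0.5791, 0.2945, 0.2118]
ee_rot: [[0.321, 0.947, 0.004], [0.947, -0.321, 0.002], [0.004, 0.003, -1.0]]
wrist_force: [-0.6, 2.6, 15.3]
grip_width: 0.48
finger_force: 50.0
```

>>> carry_out:
  targets:
    - [0.04,0,-0.0002,0,-6]
    - [0.04,0,0,0,-4]
    - [0.04,0,0,0,0]
    - [0.04,0,0,0,0]

```text
time: 7.7
tool_pos: [0.5788, 0.2946, 0.2118]
ee_rot: [[0.158, 0.987, 0.004], [0.987, -0.158, 0.002], [0.003, 0.003, -1.0]]
wrist_force: [-1.7, 2.4, 15.0]
grip_width: 0.48
finger_force: 50.0
```

```bash
python3 - <<'E'
from h import *
st=sensors.read_state(); print(st['wrist_torque'],st['wrist_force'],st['joints'])
s=snap('wrist','w3'); cv2.imwrite('pics/w3c.png',cv2.resize(s['pixels'][150:330,220:420,::-1],None,fx=2,fy=2))
E
```

```text
[0.41369063 0.24295449 0.09292454] [-1.72856749  2.44677759 15.03693685] [3.68799511e-01 5.27077355e-01 1.50111418e+00 1.02509077e-03
 1.10916208e+00 5.26803179e-01]
```

View pics/w3c.png

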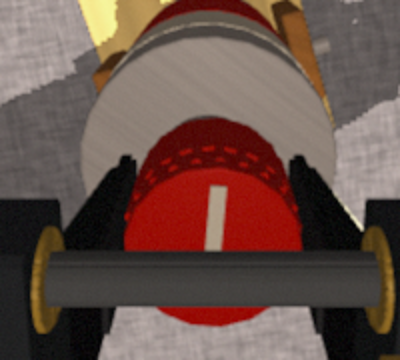

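The cap's pointer has stayed within a few degrees of its place between the fingers, at crop (215,220), so the cap turned with the tool by about 65°. I'll lift gently.

>>> carry_out:
  targets:
    - [0.04,0,0,-0.002,0]
    - [0.04,0,0,-0.002,0]
    - [0.04,0,0,-0.002,0]
    - [0.04,0,0,0,0]

```text
time: 8.08
tool_pos: [0.5783, 0.294, 0.2163]
ee_rot: [[0.158, 0.987, 0.001], [0.987, -0.158, 0.001], [0.001, 0.001, -1.0]]
wrist_force: [1.3, 2.5, 4.8]
grip_width: 0.477
finger_force: 50.0
```

>>> carry_out:
  targets:
    - [0.04,0,0,-0.002,0]
    - [0.04,0,0,-0.002,0]
    - [0.04,0,0,0,0]

```text
time: 8.33
tool_pos: [0.5777, 0.2933, 0.2193]
ee_rot: [[0.159, 0.987, -0.001], [0.987, -0.159, -0.001], [-0.001, -0.001, -1.0]]
wrist_force: [-0.9, 1.3, -0.7]
grip_width: 0.477
finger_force: 50.0
```

>>> carry_out:
  targets:
    - [0.04,0,0,-0.002,0]
    - [0.04,0,0,-0.002,0]
    - [0.04,0,0,0,0]

```text
time: 8.58
tool_pos: [0.5781, 0.2935, 0.2239]
ee_rot: [[0.159, 0.987, -0.0], [0.987, -0.159, -0.0], [-0.0, -0.0, -1.0]]
wrist_force: [-0.8, 0.2, 0.1]
grip_width: 0.48
finger_force: 50.0
```

>>> carry_out:
  targets:
    - [0.04,0,0,-0.002,0]
    - [0.04,0,0,-0.002,0]
    - [0.04,0,0,0,0]

```text
time: 8.83
tool_pos: [0.5782, 0.2936, 0.2282]
ee_rot: [[0.159, 0.987, 0.001], [0.987, -0.159, 0.0], [0.0, 0.001, -1.0]]
wrist_force: [-0.4, 0.5, -0.5]
grip_width: 0.483
finger_force: 50.0
```

>>> carry_out:
  targets:
    - [0.04,0,0,-0.002,0]
    - [0.04,0,0,-0.002,0]
    - [0.04,0,0,0,0]

```text
time: 9.08
tool_pos: [0.5782, 0.2936, 0.2322]
ee_rot: [[0.159, 0.987, 0.001], [0.987, -0.159, 0.0], [0.0, 0.001, -1.0]]
wrist_force: [-0.1, -0.5, 0.1]
grip_width: 0.478
finger_force: 50.0
```

The cap is past the catch height with no force, so it is free. I'll lift it and carry it to the dish.

>>> carry_out:
  targets:
    - [0.04,0,0,-0.015,0]
    - [0.04,0,0,-0.03,0]
    - [0.04,0,0,-0.035,0]
    - [0.04,0,0,-0.035,0]
    - [0.04,0,0,-0.015,0]

```text
time: 9.5
tool_pos: [0.5786, 0.2938, 0.3667]
ee_rot: [[0.158, 0.987, 0.005], [0.987, -0.158, 0.002], [0.003, 0.005, -1.0]]
wrist_force: [0.3, 0.1, 1.3]
grip_width: 0.478
finger_force: 50.0
```

>>> carry_out:
  targets:
    - [0.04,-0.015,0,0,0]
    - [0.04,-0.03,0.002,0,0]
    - [0.04,-0.038,0.003,0,0]
    - [0.04,-0.038,0.003,0,0]
    - [0.04,-0.038,0.003,0,0]

```text
time: 9.92
tool_pos: [0.5627, 0.1329, 0.3605]
ee_rot: [[0.158, 0.987, -0.002], [0.987, -0.158, -0.0], [-0.001, -0.001, -1.0]]
wrist_force: [0.5, -0.4, -0.3]
grip_width: 0.483
finger_force: 50.0
```

>>> carry_out:
  targets:
    - [0.04,-0.038,0.003,0,0]
    - [0.04,-0.038,0.003,0,0]
    - [0.04,-0.038,0.003,0,0]
    - [0.04,-0.038,0.003,0,0]
    - [0.04,-0.038,0.003,0,0]

```text
time: 10.33
tool_pos: [0.5472, -0.0572, 0.3608]
ee_rot: [[0.159, 0.987, -0.001], [0.987, -0.159, 0.0], [-0.0, -0.001, -1.0]]
wrist_force: [0.7, 0.4, -0.3]
grip_width: 0.481
finger_force: 50.0
```

>>> carry_out:
  targets:
    - [0.04,-0.038,0.003,0,0]
    - [0.04,-0.038,0.003,0,0]
    - [0.04,-0.038,0.003,0,0]
    - [0.04,-0.03,0.003,0,0]
    - [0.04,-0.015,0.002,0,0]

```text
time: 10.75
tool_pos: [0.5357, -0.2177, 0.3604]
ee_rot: [[0.161, 0.987, -0.002], [0.987, -0.161, 0.0], [-0.0, -0.002, -1.0]]
wrist_force: [0.4, -0.5, -1.0]
grip_width: 0.48
finger_force: 50.0
```

```bash
python3 - <<'E'
from h import *
st=sensors.read_state(); d=np.array([.524,-.3])-st['tool_pos'][:2]; print(st['time'],st['tool_pos'],st['ee_rot'][:2,:2].T@d)
E
```

```text
10.75 [ 0.53571509 -0.21773934  0.36044212] [-0.08307336  0.00169556]
```

>>> carry_out:
  targets:
    - [0.04,-0.03,0.001,0.02,0]
    - [0.04,-0.03,0,0.04,0]
    - [0.04,-0.016,0,0.036,0]
    - [0.04,0,0,0.02,0]
    - [0.04,0,0,0,0]

```text
time: 11.17
tool_pos: [0.5246, -0.2841, 0.2472]
ee_rot: [[0.16, 0.987, -0.007], [0.987, -0.16, 0.005], [0.004, -0.008, -1.0]]
wrist_force: [-0.7, 0.3, -0.6]
grip_width: 0.478
finger_force: 50.0
```

>>> carry_out:
  targets:
    - [0.04,0,0,0.02,0]
    - [0.04,0,0,0.02,0]
    - [0.04,0,0,0,0]

```text
time: 11.42
tool_pos: [0.526, -0.2833, 0.2103]
ee_rot: [[0.158, 0.987, -0.003], [0.987, -0.158, 0.002], [0.002, -0.004, -1.0]]
wrist_force: [0.2, -0.4, -0.6]
grip_width: 0.48
finger_force: 50.0
```

```bash
python3 - <<'E'
from h import *
st=sensors.read_state(); d=np.array([.524,-.3])-st['tool_pos'][:2]; print(st['time'],st['tool_pos'],st['ee_rot'][:2,:2].T@d)
s=snap('wrist','w4')
snap('scene','s4')
E
```

```text
11.4167 [ 0.52596532 -0.28334402  0.21034923] [-0.01675735  0.0006888 ]
```

View pics/w4.png

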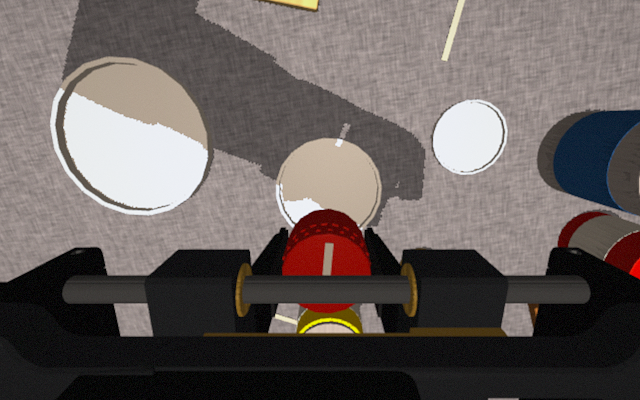

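The wrist view shows the held cap at (327,270), the target dish spanning columns 276–382 and rows 135–235, and the varnish can's yellow rim at (330,325).

```bash
python3 - <<'E'
from h import *
s=dict(np.load('pics/w4.npz')); t=dict(np.load('pics/t0.npz'))
a,b=ray(s,276,189,.012),ray(s,382,189,.012); top=ray(s,329,136,.012)
print((a+b)/2,np.linalg.norm(a-b)); dirn=s['R'].T@[0,1,0]; print('from top edge', top, dirn)
print('varnish',ray(t,476,192,.104),'jar',ray(t,459,151,.074))
st=sensors.read_state()
for c in ([.524,-.3],):
    print(st['ee_rot'][:2,:2].T@(np.array(c)-st['tool_pos'][:2]))
E
```

```text
[ 0.52672061 -0.2966656   0.012     ] 0.13332019068155535
from top edge [ 0.53688714 -0.23220458  0.012     ] [-0.15130381 -0.95254601  0.26412734]
varnish [ 0.49901253 -0.45102473  0.104     ] jar [ 0.63318066 -0.4197129   0.074     ]
[-0.0161262  -0.00056422]
```

>>> carry_out:
  targets:
    - [0.04,-0.008,0,0.02,0]
    - [0.04,-0.007,0,0.03,0]
    - [0.04,0,0,0.03,0]
    - [0.04,0,0,0.03,0]
    - [0.04,0,0,0.03,0]

```text
time: 11.93
tool_pos: [0.5255, -0.2999, 0.0734]
ee_rot: [[0.158, 0.987, 0.003], [0.987, -0.158, -0.002], [-0.002, 0.003, -1.0]]
wrist_force: [0.6, -0.1, -0.5]
grip_width: 0.481
finger_force: 50.0
```

>>> carry_out:
  targets:
    - [0.04,0,0,0.02,0]
    - [0.04,0,0,0.01,0]
    - [0.04,0,0,0,0]
    - [0.04,0,0,0,0]

```text
time: 12.27
tool_pos: [0.5253, -0.2998, 0.0438]
ee_rot: [[0.158, 0.987, 0.001], [0.987, -0.158, -0.001], [-0.001, 0.001, -1.0]]
wrist_force: [0.7, -0.3, -0.4]
grip_width: 0.483
finger_force: 50.0
```

>>> carry_out:
  targets:
    - [0.04,0,0,0.015,0]
    - [0.04,0,0,0.008,0]
    - [0.04,0,0,0.004,0]
    - [0.04,0,0,0,0]
    - [0.04,0,0,0,0]
  squeeze: 15

```text
time: 12.68
tool_pos: [0.5247, -0.2996, 0.0161]
ee_rot: [[0.158, 0.987, 0.001], [0.987, -0.158, -0.001], [-0.0, 0.001, -1.0]]
wrist_force: [-0.3, 0.3, -1.3]
grip_width: 0.487
finger_force: 15.0
```

>>> carry_out:
  targets:
    - [0.04,0,0,0.002,0]
    - [0.04,0,0,0,0]

```text
time: 12.85
tool_pos: [0.5246, -0.2995, 0.0137]
ee_rot: [[0.159, 0.987, 0.0], [0.987, -0.159, -0.0], [-0.0, 0.001, -1.0]]
wrist_force: [-0.3, -0.7, 0.6]
grip_width: 0.484
finger_force: 15.0
```

>>> carry_out:
  targets:
    - [0.04,0,0,0.001,0]
    - [0.04,0,0,0,0]

```text
time: 13.02
tool_pos: [0.5244, -0.2994, 0.0125]
ee_rot: [[0.159, 0.987, 0.0], [0.987, -0.159, -0.0], [-0.0, 0.0, -1.0]]
wrist_force: [-0.1, -0.1, 0.1]
grip_width: 0.483
finger_force: 15.0
```

>>> carry_out:
  targets:
    - [0.04,0,0,0.001,0]
    - [0.04,0,0,0,0]

```text
time: 13.18
tool_pos: [0.5244, -0.2994, 0.0113]
ee_rot: [[0.158, 0.987, -0.0], [0.987, -0.158, -0.0], [-0.0, -0.0, -1.0]]
wrist_force: [-0.8, -1.0, 0.2]
grip_width: 0.486
finger_force: 15.0
```

>>> carry_out:
  targets:
    - [0.04,0,0,0.001,0]
    - [0.04,0,0,0,0]

```text
time: 13.35
tool_pos: [0.5245, -0.2995, 0.0106]
ee_rot: [[0.158, 0.987, 0.0], [0.987, -0.158, -0.0], [-0.0, 0.0, -1.0]]
wrist_force: [0.3, 0.4, 3.0]
grip_width: 0.482
finger_force: 15.0
```

The cap has touched the dish floor. I'll open a little and rise.

>>> carry_out:
  targets:
    - [0.047,0,0,0,0]
    - [0.052,0,0,0,0]
    - [0.06,0,0,0,0]
    - [0.066,0,0,0,0]
    - [0.066,0,0,0,0]

```text
time: 13.77
tool_pos: [0.5244, -0.2994, 0.0103]
ee_rot: [[0.158, 0.987, -0.0], [0.987, -0.158, -0.0], [-0.0, -0.0, -1.0]]
wrist_force: [0.2, 0.2, 0.1]
grip_width: 0.675
finger_force: 0.0
```

>>> carry_out:
  targets:
    - [0.066,0,0,-0.01,0]
    - [0.066,0,0,-0.02,0]
    - [0.066,0,0,-0.03,0]
    - [0.066,0,0,-0.04,0]
    - [0.066,0,0,-0.04,0]

```text
time: 14.18
tool_pos: [0.5239, -0.2991, 0.1522]
ee_rot: [[0.159, 0.987, -0.001], [0.987, -0.159, 0.001], [0.001, -0.001, -1.0]]
wrist_force: [1.3, -0.5, 0.2]
grip_width: 0.692
finger_force: 0.0
```

>>> carry_out:
  targets:
    - [0.066,0,0,-0.04,0]
    - [0.066,0,0,-0.02,0]
    - [0.066,0,0,0,0]
    - [0.066,0,0,0,0]

```text
time: 14.52
tool_pos: [0.5245, -0.2994, 0.212]
ee_rot: [[0.158, 0.987, 0.002], [0.987, -0.158, -0.002], [-0.001, 0.002, -1.0]]
wrist_force: [-0.3, 0.7, -0.4]
grip_width: 0.695
finger_force: 0.0
```

```bash
python3 - <<'E'
from h import *
st=sensors.read_state(); print(st['time'],st['tool_pos'],st['wrist_force'],st['finger_force'])
s=snap('wrist','w5'); q=snap('scene','s5')
c=cv2.resize(q['pixels'][120:240,210:370],(533,400),interpolation=2)
cv2.imwrite('pics/f5.png',np.hstack([s['pixels'][100:340,190:450],cv2.resize(c,(320,240))])[:,:,::-1])
E
```

```text
14.5167 [ 0.52449393 -0.2994274   0.21202777] [-0.2671338   0.69953279 -0.44227997] 0.0
```

View pics/f5.png

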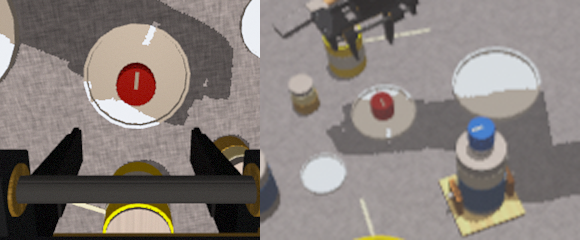

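Both views show the cap upright near the middle of the target dish (crop (136,83) and (382,105)), with the gripper clear and the other things in place.

```bash
python3 -c "
from plant import ticket
print(ticket.finish_job())"
```

```text
the job is handed in; nothing more can be done
None
```

I opened the red tin and set its cap open side down, upright near the middle of the 132 mm white dish; the job is handed in at about 14.5 s of the 61 s allowed, but no verdict was returned.

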